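# Clamp a pipe clip in the screw press with a quarter turn past contact

## Robot

A 6-joint arm with a two-finger parallel gripper is mounted at the origin on the work surface. World frame = base frame: x ahead of the robot, y to its left, z up, the work surface at z = 0. Lengths are in m, angles in rad, forces in N, time in s.
With the tool pointing down it reaches from about 0.3 to 0.775 m from the base axis. Payload 14.6 kg.
Tool frame: the origin (TCP) lies at the very end of the fingers, on their centre line; the grasp point (between the pads) lies 19 mm behind it; z points along the fingers, y is the line along which they close (so a half turn about z gives the same grasp; the last joint's range is limited). The gripper opens to 94 mm and grips with 3 to 60 N. Pads are 16 mm wide; open, the fingers measure 119 mm over their backs; the gripper's body (75 mm by 177 mm) begins 78 mm behind the grasp point.
Start: joints at [1.223, 0.3, 1.521, -0, 1.321, -0.067], TCP at [0.152, 0.528, 0.205] pointing down, gripper open.
Joint ranges: [-3.03, 3.03], [-0.79, 2.21], [0.23, 2.52], [-1.04, 4.18], [0, 3.07], [-2.55, 2.55]. Speed limits (rad/s): [2.22, 2.22, 2.57, 3.14, 3.14, 3.14].

## Interface

Orientations are given as [roll, pitch, yaw] about the fixed x, y, z axes, in that order (R = Rz(yaw) Ry(pitch) Rx(roll)).
In Python, from station import ctrl, cams gives the robot as it stands. The module is installed in compiled form; this text tells all that it offers.
- The arm moves only by the tool arm_command, never from a script. Its argument "plan" is a list that holds one entry, the list of rows, each a list of 7 numbers: the shift along the tool's x, y, z in fractions of the full range, 1 being 750 mm, then the turn, a rotation vector about the tool's x, y, z in normalised numbers (1 is 4 rad), then the closure, from -1 (fully open) to 1 (shut). A call has 1 to 12 rows; each row is the pose to reach, as a shift and turn from the pose commanded when the call began, along the tool's axes at that moment; what a row does not reach only later rows make up. A row lasts 1/10 s, in which the tool goes at most 50 mm and 8.59 degrees, less where a joint would pass 70% of its speed; a pose out of reach is approached as far as the arm can. A shift or turn number past 1, either way, is cut back to 1. A call with a gripper value outside its range is refused whole. The fingers move at their own pace and stop on an object; "squeeze" is the grip in N (left out, the last holds). Time passes only in rows, so rows that repeat a pose let the fingers close. It gives the time, the measured TCP pose, the force, the opening and the grip force at its end, in the units of the state.
- ctrl.get_obs(): the state, without advancing time (a new reading comes with each control period).
- cams.camera(name): name is "scene" or "top"; returns (picture, depth): 400x640x3 uint8, blue, green, red; 400x640 float32, m along the optical axis (not along the pixel's ray), 0 where there is no reading.
- cams.camera_info(name): a dict with "fx", "fy", "cx", "cy" (pixels), "dist_coeffs" ([k1, k2, p1, p2, k3] as OpenCV has them; the pictures are not rectified), "world_to_cam" (4x4, takes a point from world to camera coordinates). Camera axes: x right, y down, z forward; pixel columns grow to the right and rows downward; lengths in m; the calibration is good to about 2 mm. A picture is of the moment at which its call begins. camera_info takes no time and is no camera call.
- ctrl.hand_in(): hands the job in; it is judged then, once.
The state is a dict: "time_s": time; "qpos": joint angles; "joint_vel": joint speeds; "tau": joint torques, N m; "ee_pos": TCP position; "eef_rot": TCP orientation; "force": force on the tool from outside, world axes, zero at the start; "moment": the same for the moment, N m; "grip_width": finger opening in m; "grip_force": force on a finger pad.
Only numpy, scipy, OpenCV 4.12 (cv2) and the standard library are available. Lean on these libraries where they do the work, as an engineer would, in place of code of your own. Each camera call takes 0.05 s, during which the arm holds its last target. There are 200 camera calls.

## Task

Push the carriage with the rubber-lined pipe clip fully home under the screw press. Then wind the crank clockwise until the press foot just meets the clip, turn it a quarter turn further, never much more, and leave it clamped with the crank let go. Leave the other things on the table where they are.

Things in the scene. Friction and masses are not known exactly. Their poses are not given: they have to be found in the camera images.
- press: grey C-frame bench screw press fixed to the table, base 130 x 270 x 18 mm. Origin under the centre of the base, straight below the screw axis; z up. Column (50 x 50 mm) at its -y side, head 165 to 205 mm high over the middle, with a flat round steel foot, 50 mm diameter, under it; the carriage runs in at its +y side.
- crank_axis (a point): point on the vertical screw axis, 265 mm above the table. Axes as the press. The screw locks itself by dry friction of 0.42 N m (8 N along the circle while turning, some 4 N left on standing). The foot's spring is preloaded to 50 N, then 6 N per mm: meeting the clip adds about 3 N within some 10 degrees; a quarter turn later it is 6 N above free.
- crank_grip (a point): grip point of the crank: black upright handle, 18 mm diameter, 232 to 282 mm above the table, on the crank arm 55 mm from the screw axis; this point is on its axis, 265 mm high. The handle spins freely on its pin: pinched from above it can be led round in a circle with the gripper's yaw unchanged. Arm and hub are under 233 mm high.
- crank (a joint): crank angle in rad, growing clockwise from above, which winds the foot down 24 mm a turn. At 0 the arm points to the press's -y, at angle a to (-sin a, -cos a) in the press's x, y. Starts between -1.0 and 1.0. Contact comes somewhere between 3.0 and 6.5: how far the ram is set down in its screw differs each time and is not measured, so it must be felt.
- carriage (a joint): travel of the carriage in m: 0 fully out (start), 0.09 home at its stop under the foot; it slides to the press's -y with about 3 N of friction, in steel guides.
- post (a point): push post of the carriage: black upright post, 18 mm diameter, from 28 to 80 mm above the table; this point is on its axis, 62 mm high. With the carriage home it stands 125 mm to the press's +y from the screw axis, 215 mm when out.
- nest (a point): centre of the nest on the carriage: dark steel plate 60 x 60 mm with a low round spigot (25 mm diameter, 8 mm high) that holds the clip; this point is at the top of the plate, 32 mm above the table. It comes onto the screw axis when the carriage is home.
- clip: the pipe clip to be pressed: steel ring 45 mm outside diameter, 22 mm high, black rubber lining, two screw ears, lying flat and loose over the nest's spigot (bore 29 mm); origin at the centre of its underside, z up. Its top is 54 mm above the table; about 90 g.
- spare_a: another such pipe clip lying on the table beside the press; to be left alone
- spare_b: another such pipe clip lying on the table beside the press; to be left alone
- screwdriver: screwdriver with a black handle lying on the table beyond the press; to be left alone
There are look-alikes about, which are no part of the job. Leave any pink or purple look-alike of the clip alone.

How it is judged:
On the way, in this order (a step that is already met when the one before it is completed fails the run):
1. the carriage is home under the foot with the clip in its nest, the foot not yet on the clip (value of joint carriage above 0.085 m and horizontal distance between clip and nest below 0.005 m and contact force between clip and press below 8 N), for 0.2 s.
2. the foot has met the clip and presses on it (contact force between clip and press above 25 N), for 0.1 s.
At the end, for the whole second after the job is handed in: Carriage home (within 5 mm of its stop), clip flat and centred in the nest (within 5 mm), and the foot left pressing on it with 76 to 98 N, which is a quarter turn past contact give or take about 25 degrees (value of joint carriage above 0.085 m and horizontal distance between clip and nest below 0.005 m and angle between clip's own z axis and vertical below 0.1 rad and contact force between clip and press between 76 and 98 N); the robot touches nothing.
It fails at once if the clip is overpressed (contact force between clip and press above 112 N).
It fails at once if a spare clip or the screwdriver is disturbed (moved more than 30 mm) (distance of any of spare_a, spare_b, screwdriver from where it was at the start of the episode above 0.03 m).
It also fails if it takes over 72 s, if anything falls off the work surface, if the arm or the gripper's body presses on something with over 40 N, if the wrist force passes 120 N, or if a joint passes its speed limit or range.

## Working session

There is one attempt and no reset: what is moved stays moved. The work goes in short steps, Python scripts to look and compute and a tool call to move; the robot and the scene stay as the last step left them, time stands still between calls to the robot, and variables do not carry over. Pictures are saved under pics/ and viewed, at most 10 in all, crops included, and the job is handed in when it is done.

Besides the shell and the picture viewer there is one more tool, called after "Request:" by a JSON object that holds its "fn" and its "kwargs". arm_command: Moves the arm, as the interface text tells. Its arguments: {"type":"object","properties":{"plan":{"type":"array"},"squeeze":{"type":"number"}},"required":["plan"]}

```bash
mkdir -p pics
python3 - <<'E'
from station import ctrl, cams
import cv2, numpy as np
for n in("scene","top"):
    p,d=cams.camera(n); cv2.imwrite(f"pics/{n}0.png",p); np.save(f"pics/{n}0.npy",d)
    i=cams.camera_info(n); print(n,i)
print(ctrl.get_obs())
E
```

```text
scene {'fx': 384.84028608676937, 'fy': 384.84028608676937, 'cx': 315.4021436295339, 'cy': 198.32213536412212, 'dist_coeffs': array([0.03194131, 0.        , 0.        , 0.        , 0.        ]), 'world_to_cam': array([[ 0.80587894,  0.59174519,  0.01991872, -0.41618633],
       [ 0.32631525, -0.415824  , -0.84888678, -0.04056715],
       [-0.49404199,  0.69059976, -0.52819928,  1.13788123],
       [ 0.        ,  0.        ,  0.        ,  1.        ]])}
top {'fx': 443.28793101866455, 'fy': 443.28793101866455, 'cx': 321.41366937020786, 'cy': 203.56040348716306, 'dist_coeffs': array([0.01478574, 0.        , 0.        , 0.        , 0.        ]), 'world_to_cam': array([[ 0.05828956, -0.99829282, -0.00371118, -0.06113622],
       [-0.97476936, -0.05611289, -0.21604638,  0.58237934],
       [ 0.2154693 ,  0.0162108 , -0.97637605,  0.83992461],
       [ 0.        ,  0.        ,  0.        ,  1.        ]])}
{'time_s': 0.1, 'qpos': array([ 1.22338610e+00,  3.00407645e-01,  1.52150047e+00, -8.34312276e-06,
        1.32067253e+00, -6.65785217e-02]), 'joint_vel': array([-1.72793480e-03, -3.43248053e-03, -5.05846298e-04, -9.14039511e-04,
        1.32782944e-03, -5.06988369e-05]), 'tau': array([ 1.06860763e-03, -5.32635498e+01, -3.53295708e+01,  7.09553459e-02,
        2.33792252e-02,  2.13949733e-05]), 'ee_pos': array([0.15235335, 0.52824751, 0.20495523]), 'eef_rot': array([-3.14060631e+00, -5.76672030e-05,  2.86076299e+00]), 'force': array([-0.26598712, -0.01989261, -0.54738632]), 'moment': array([-0.00184693,  0.05121784, -0.01214319]), 'grip_force': 0.0, 'grip_width': 0.09423655401136519}
```

View pics/scene0.png

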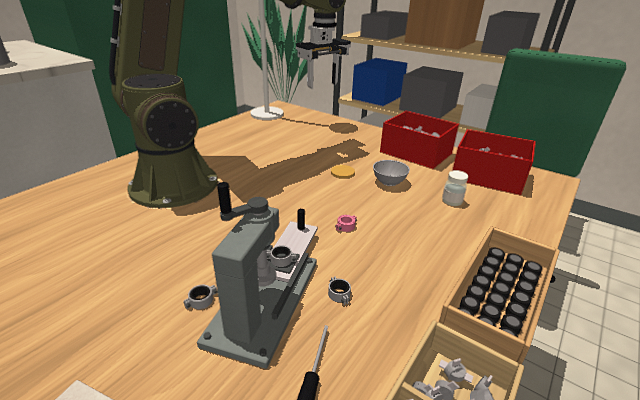

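View pics/top0.png

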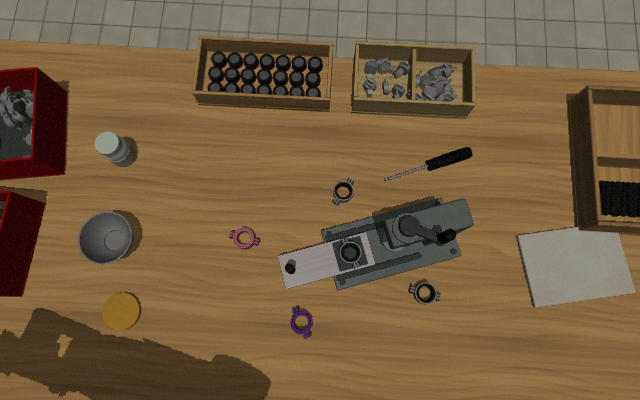

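The top view shows the press with its column to the right. The post is at (290,268), the clip on the nest at (350,252), the hub at (408,228) and the crank handle at (447,237). The scene view shows the post at (301,218), the handle at (224,195) and the clip at (281,256).

Things that could be mistaken for the target:
- **Clips:** the nest clip at top (350,252), spares at (343,191) and (425,292), pink at (244,238), purple at (301,321). I choose the one on the nest.
- **Black uprights:** the post at (290,268), the crank handle at (447,237) and the screwdriver handle at (449,159). I choose the first two.

```bash
cat > h.py <<'E'
import cv2, numpy as np
from station import ctrl, cams
I={n:cams.camera_info(n) for n in("scene","top")}
def ray(n,uv):
    i=I[n];K=np.array([[i["fx"],0,i["cx"]],[0,i["fy"],i["cy"]],[0,0,1]])
    q=cv2.undistortPoints(np.array([[uv]],float),K,i["dist_coeffs"])[0,0]
    R,t=i["world_to_cam"][:3,:3],i["world_to_cam"][:3,3]
    return -R.T@t, R.T@np.array([q[0],q[1],1.])
def plane(n,uv,z):
    o,d=ray(n,uv); return o+d*(z-o[2])/d[2]
def tri(a,b):
    (o1,d1),(o2,d2)=ray("scene",a),ray("top",b)
    s=np.linalg.lstsq(np.c_[d1,-d2],o2-o1,rcond=None)[0]
    p,q=o1+d1*s[0],o2+d2*s[1]; return (p+q)/2,np.linalg.norm(p-q)
def blobs(img,box,thr,amin=20):
    x0,y0,x1,y1=box; m=(img[y0:y1,x0:x1].max(2)<thr).astype(np.uint8)
    k,_,st,c=cv2.connectedComponentsWithStats(m)
    return [(c[j]+[x0,y0],st[j]+[x0,y0,0,0,0]) for j in range(1,k) if st[j,4]>=amin]
E
python3 - <<'E'
from h import *
s=cv2.imread("pics/scene0.png");t=cv2.imread("pics/top0.png")
for nm,im,b in(("S post",s,(290,200,315,240)),("S handle",s,(212,175,238,222)),("T post",t,(278,252,305,280)),("T handle",t,(425,222,465,250))):
    for thr in(35,50): print(nm,thr,[(np.round(c,1),list(map(int,x))) for c,x in blobs(im,b,thr)])
a=cv2.resize(t[180:300,270:480],None,fx=3.8,fy=3.8,interpolation=cv2.INTER_CUBIC)
b=cv2.resize(s[170:370,180:360],None,fx=2.9,fy=2.9,interpolation=cv2.INTER_CUBIC)
cv2.imwrite("pics/tc.png",a);cv2.imwrite("pics/sc.png",b)
E
```

```text
S post 35 [(array([300.6, 219. ]), [298, 209, 7, 21, 124])]
S post 50 [(array([300.7, 218.9]), [298, 209, 7, 21, 129])]
S handle 35 [(array([223.9, 197.6]), [217, 182, 15, 32, 320])]
S handle 50 [(array([224.4, 200.3]), [212, 181, 26, 39, 442])]
T post 35 [(array([289.7, 268.3]), [285, 264, 10, 10, 74])]
T post 50 [(array([289.9, 268. ]), [285, 263, 10, 11, 82])]
T handle 35 [(array([442.8, 236.7]), [425, 229, 31, 16, 252])]
T handle 50 [(array([441.8, 235.4]), [425, 225, 40, 21, 399])]
```

View pics/tc.png

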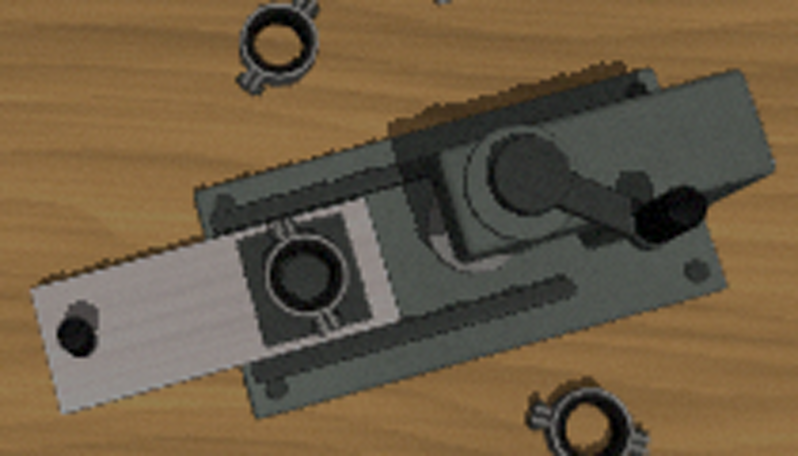

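View pics/sc.png

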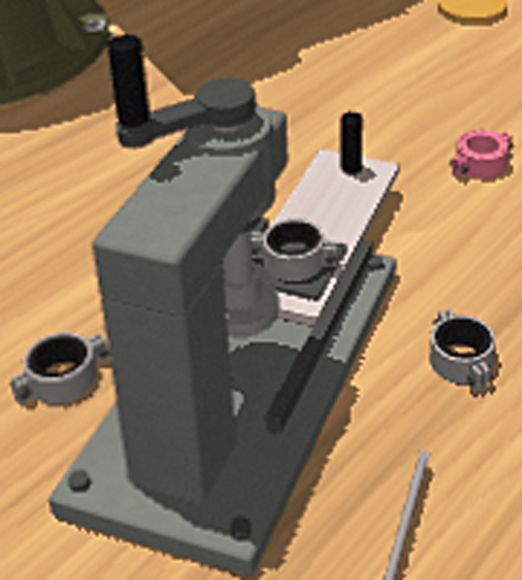

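The crops confirm the choice: the clip sits on the dark nest plate, the post is on the light carriage, and the crank handle is at the arm's end.

```bash
cat > m.py <<'E'
from h import *
s=cv2.imread("pics/scene0.png");t=cv2.imread("pics/top0.png")
c=lambda u,v:(270+(u+.5)/3.8-.5,180+(v+.5)/3.8-.5)
d=lambda u,v:(180+(u+.5)/2.9-.5,170+(v+.5)/2.9-.5)
pr=lambda n,x:print(n,np.round(x,4) if not isinstance(x,tuple) else (np.round(x[0],4),round(x[1],4)))
pb=blobs(s,(290,200,315,240),40)[0][0];pt=blobs(t,(278,252,305,280),40)[0][0]
P=tri(pb,pt);pr("post mid",P); P2=plane("top",pt,.054);pr("post top-ray z54",P2)
for thr in(16,20,24,28): print(thr,[(np.round(a,1),list(map(int,b))) for a,b in blobs(t,(425,222,465,250),thr)],[(np.round(a,1),list(map(int,b))) for a,b in blobs(s,(212,175,238,222),thr)])
pr("handle top",tri(d(126,43),c(688,207)));pr("handle bot",tri(d(133,125),c(655,224)))
pr("hub",tri(d(225,93),c(530,172)))
A,B,C=[plane("top",c(*x),.018)[:2] for x in((195,188),(255,418),(728,288))]
print(A,B,C,np.linalg.norm(A-B),np.linalg.norm(C-B))
pr("axis from corners",(A+C)/2)
y=(B-C)/np.linalg.norm(B-C);x=(A-B)/np.linalg.norm(A-B) 
pr("ydir edges",y); pr("angle y deg",np.degrees(np.arctan2(y[1],y[0])));pr("end edge deg",np.degrees(np.arctan2(x[1],x[0])))
N=tri(d(294,238),c(306,275));pr("clip top",N);N3=plane("top",c(306,275),.054);pr("clip z54",N3)
v=P[0][:2]-N[0][:2];pr("post-nest",np.r_[v,np.linalg.norm(v),np.degrees(np.arctan2(v[1],v[0]))])
print("axis from post,edge dir",P[0][:2]-.215*y,"from nest",N[0][:2]-.09*y)
E
python3 m.py
```

```text
post mid (array([0.4512, 0.0281, 0.0546]), np.float64(0.0))
post top-ray z54 [0.4513 0.0282 0.054 ]
16 [(array([444.5, 236.8]), [437, 230, 19, 14, 131])] [(array([224.5, 199.8]), [218, 186, 13, 27, 158])]
20 [(array([445.5, 236.2]), [437, 229, 19, 15, 171])] [(array([224.2, 199.4]), [218, 184, 13, 30, 253])]
24 [(array([445.6, 236.1]), [436, 229, 20, 15, 186])] [(array([224.2, 199.3]), [218, 183, 13, 31, 268])]
28 [(array([445.4, 236. ]), [436, 229, 20, 15, 202])] [(array([224. , 197.9]), [217, 182, 14, 32, 303])]
handle top (array([ 0.5017, -0.2276,  0.2812]), np.float64(0.0021))
handle bot (array([ 0.5016, -0.2285,  0.23  ]), np.float64(0.0005))
hub (array([ 0.5203, -0.1752,  0.2314]), np.float64(0.0007))
[ 0.53966324 -0.02880865] [ 0.41607233 -0.06853607] [ 0.50125787 -0.32379696] 0.12981902837115042 0.26909978435296367
axis from corners [ 0.5205 -0.1763]
ydir edges [-0.3166  0.9486]
angle y deg 108.4549
end edge deg 17.8196
clip top (array([ 0.4914, -0.0902,  0.0537]), np.float64(0.0015))
clip z54 [ 0.4908 -0.0907  0.054 ]
post-nest [-4.020000e-02  1.183000e-01  1.249000e-01  1.087466e+02]
axis from post,edge dir [ 0.51927379 -0.17581144] from nest [ 0.51985481 -0.17554312]
```

Two views agree well:

| Item | Result |
|---|---|
| Screw axis | (0.520, -0.1757) |
| Press +y direction | about 108.5° |
| Post | (0.451, 0.028) |
| Handle | (0.5017, -0.228), crank angle about 0.65 rad |

With yaw at 108.5°, tool x lies along press +y and tool y along press +x. First I go above the post.

The manual's scale: shifts go in shares of 750 mm and turns go in shares of 4 rad. Converting my numbers, -426 mm is -0.568, -398 mm is -0.5307, 0.967 rad is 0.2418.

Request:
{"fn": "arm_command", "kwargs": {"plan": [[[-0.568,-0.5307,0.0733,0,0,0.2418,-0.4],[-0.568,-0.5307,0.0733,0,0,0.2418,-0.4],[-0.568,-0.5307,0.0733,0,0,0.2418,-0.4],[-0.568,-0.5307,0.0733,0,0,0.2418,-0.4],[-0.568,-0.5307,0.0733,0,0,0.2418,-0.4],[-0.568,-0.5307,0.0733,0,0,0.2418,-0.4],[-0.568,-0.5307,0.0733,0,0,0.2418,-0.4],[-0.568,-0.5307,0.0733,0,0,0.2418,-0.4],[-0.568,-0.5307,0.0733,0,0,0.2418,-0.4],[-0.568,-0.5307,0.0733,0,0,0.2418,-0.4],[-0.568,-0.5307,0.0733,0,0,0.2418,-0.4],[-0.568,-0.5307,0.0733,0,0,0.2418,-0.4]]], "squeeze": 20}}

```text
time_s: 1.3
ee_pos: [0.4522, 0.0253, 0.15]
eef_rot: [-3.141, 0.0, 1.892]
force: [0.6, 0.9, 0.4]
grip_width: 0.0657
grip_force: 0.0
```

In the tool's units: 107 mm is 0.1427, 75 mm is 0.1.

Request:
{"fn": "arm_command", "kwargs": {"plan": [[[0,0,0,0,0,0,-0.4],[0,0,0.0533,0,0,0,-0.4],[0,0,0.1,0,0,0,-0.4],[0,0,0.1427,0,0,0,-0.4],[0,0,0.1427,0,0,0,-0.4],[0,0,0.1427,0,0,0,-0.4]]]}}

```text
time_s: 1.9
ee_pos: [0.4514, 0.0285, 0.0442]
eef_rot: [-3.141, -0.0, 1.894]
force: [0.0, -0.5, -0.4]
grip_width: 0.066
grip_force: 0.0
```

Request:
{"fn": "arm_command", "kwargs": {"plan": [[[0,0,0,0,0,0,1],[0,0,0,0,0,0,1],[0,0,0,0,0,0,1],[0,0,0,0,0,0,1],[0,0,0,0,0,0,1],[0,0,0,0,0,0,1]]]}}

```text
time_s: 2.5
ee_pos: [0.4515, 0.028, 0.0435]
eef_rot: [3.141, 0.0, 1.894]
force: [0.1, -0.5, 0.5]
grip_width: 0.0209
grip_force: 0.0
```

In the tool's units: -80 mm is -0.1067, -74 mm is -0.0987.

Request:
{"fn": "arm_command", "kwargs": {"plan": [[[-0.008,0,0,0,0,0,1],[-0.0187,0,0,0,0,0,1],[-0.0307,0,0,0,0,0,1],[-0.0427,0,0,0,0,0,1],[-0.0547,0,0,0,0,0,1],[-0.0667,0,0,0,0,0,1],[-0.0787,0,0,0,0,0,1],[-0.0893,0,0,0,0,0,1],[-0.0987,0,0,0,0,0,1],[-0.1067,0,0,0,0,0,1]]]}}

```text
time_s: 3.5
ee_pos: [0.4775, -0.0488, 0.0435]
eef_rot: [3.141, 0.0, 1.893]
force: [4.8, 5.6, -2.5]
grip_width: 0.0176
grip_force: 20.0
```

In the tool's units: -11 mm is -0.0147, -10 mm is -0.0133.

Request:
{"fn": "arm_command", "kwargs": {"plan": [[[-0.0053,0,0,0,0,0,1],[-0.0107,0,0,0,0,0,1],[-0.0133,0,0,0,0,0,1],[-0.0147,0,0,0,0,0,1],[-0.0147,0,0,0,0,0,1],[-0.0147,0,0,0,0,0,1]]]}}

```text
time_s: 4.1
ee_pos: [0.4809, -0.0589, 0.0435]
eef_rot: [3.141, 0.0, 1.893]
force: [4.8, 4.8, -1.8]
grip_width: 0.0177
grip_force: 20.0
```

In the tool's units: -3 mm is -0.004, -2 mm is -0.0027.

Request:
{"fn": "arm_command", "kwargs": {"plan": [[[-0.0027,0,0,0,0,0,1],[-0.004,0,0,0,0,0,1],[-0.004,0,0,0,0,0,1],[-0.004,0,0,0,0,0,1]]]}}

```text
time_s: 4.5
ee_pos: [0.4813, -0.0602, 0.0434]
eef_rot: [3.141, -0.003, 1.893]
force: [1.1, 19.2, 2.8]
grip_width: 0.0177
grip_force: 20.0
```

Run:
```python
from h import *
o=ctrl.get_obs();print({k:np.round(o[k],4) for k in("ee_pos","force","grip_width")})
for n in("scene","top"):
    p,d=cams.camera(n); cv2.imwrite(f"pics/{n}1.png",p)
s=cv2.imread("pics/scene1.png");t=cv2.imread("pics/top1.png")
cv2.imwrite("pics/c1.png",np.hstack([cv2.resize(t[180:300,290:460],(720,508)[:2] if 0 else (400,282)),cv2.resize(s[200:310,210:366],(400,282))]))
```

```text
{'ee_pos': array([ 0.4813, -0.0602,  0.0434]), 'force': array([ 1.0615, 19.2252,  2.771 ]), 'grip_width': np.float64(0.0177)}
```

View pics/c1.png

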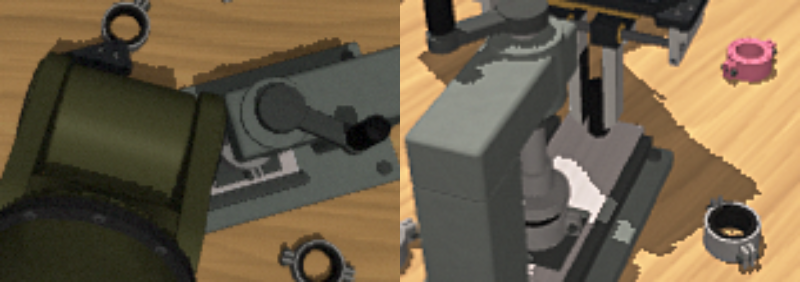

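The right half of the picture shows the clip in its nest beneath the foot (about (548,225)) and the post between the fingers. The stop answers with 18 N, so the carriage is home. Next I release and rise.

In the tool's units: -277 mm is -0.3693, -230 mm is -0.3067.

Request:
{"fn": "arm_command", "kwargs": {"plan": [[[0.0027,0,0,0,0,0,-0.4],[0.004,0,0,0,0,0,-0.4],[0.004,0,0,0,0,0,-0.4],[0.004,0,0,0,0,0,-0.4],[0.004,0,-0.04,0,0,0,-0.4],[0.004,0,-0.1067,0,0,0,-0.4],[0.004,0,-0.1733,0,0,0,-0.4],[0.004,0,-0.24,0,0,0,-0.4],[0.004,0,-0.3067,0,0,0,-0.4],[0.004,0,-0.3693,0,0,0,-0.4],[0.004,0,-0.3693,0,0,0,-0.4],[0.004,0,-0.3693,0,0,0,-0.4]]]}}

```text
time_s: 5.8
ee_pos: [0.4804, -0.0586, 0.3208]
eef_rot: [3.141, 0.001, 1.894]
force: [0.1, -1.1, -1.4]
grip_width: 0.0656
grip_force: 0.0
```

Run:
```python
from h import *
# handle: top-view blob centroid & extremes after the push, triangulated with scene0-like blob
t=cv2.imread("pics/top1.png");s=cv2.imread("pics/scene1.png")
for thr in(20,24):
    a=blobs(t,(425,222,465,250),thr)[0];b=blobs(s,(212,175,238,222),thr)[0]
    print(a[0],b[0],tri(b[0],a[0]))
    print(plane("top",a[0],.257))
p,_=cams.camera("scene");q,_=cams.camera("top");cv2.imwrite("pics/scene2.png",p);cv2.imwrite("pics/top2.png",q)
for thr in(35,45): print([(c,list(map(int,x)),) for c,x in blobs(p,(240,215,290,275),thr)])
o=ctrl.get_obs();print(o["ee_pos"],o["eef_rot"],o["force"])
H=np.array([.5017,-.228]);d=H-o["ee_pos"][:2];y=o["eef_rot"][2]
print("shift tool x,y mm",1e3*(d@[np.cos(y),np.sin(y)]),1e3*(d@[np.sin(y),-np.cos(y)]))
```

```text
[445.11034483 236.50344828] [224.26521739 199.77826087] (array([ 0.5013067 , -0.22736978,  0.2536251 ]), np.float64(6.226685481266484e-05))
[ 0.50074502 -0.22648933  0.257     ]
[445.49700599 236.26347305] [224.19188192 199.24723247] (array([ 0.50155278, -0.2276265 ,  0.25481987]), np.float64(0.00013271259052390676))
[ 0.5011585 -0.2270912  0.257    ]
[(array([286.20689655, 241.03448276]), [283, 230, 7, 23, 145])]
[(array([286.20689655, 241.03448276]), [283, 230, 7, 23, 145]), (array([268.54545455, 248.40909091]), [265, 245, 7, 10, 22])]
[ 0.47993884 -0.05839411  0.31907867] [-3.13955714e+00 -1.02240686e-03  1.89362884e+00] [-0.36046509 -0.66861559 -0.64199666]
shift tool x,y mm -167.7479630213094 -33.17115925807082
```

Request:
{"fn": "arm_command", "kwargs": {"plan": [[[-0.0533,-0.0107,0,0,0,0,-0.4],[-0.1133,-0.0227,0,0,0,0,-0.4],[-0.1733,-0.0347,0,0,0,0,-0.4],[-0.2227,-0.044,0,0,0,0,-0.4],[-0.2227,-0.044,0,0,0,0,-0.4],[-0.2227,-0.044,0,0,0,0,-0.4],[-0.2227,-0.044,0.0467,0,0,0,-0.4],[-0.2227,-0.044,0.0973,0,0,0,-0.4],[-0.2227,-0.044,0.0973,0,0,0,-0.4],[-0.2227,-0.044,0.0973,0,0,0,-0.4]]]}}

```text
time_s: 6.9
ee_pos: [0.5022, -0.2263, 0.2484]
eef_rot: [-3.141, -0.0, 1.895]
force: [-0.6, -0.4, 1.5]
grip_width: 0.0656
grip_force: 0.0
```

Request:
{"fn": "arm_command", "kwargs": {"plan": [[[0,0,0,0,0,0,1],[0,0,0,0,0,0,1],[0,0,0,0,0,0,1],[0,0,0,0,0,0,1],[0,0,0,0,0,0,1],[0,0,0,0,0,0,1],[0,0,0,0,0,0,1]]], "squeeze": 35}}

```text
time_s: 7.6
ee_pos: [0.5017, -0.2274, 0.2475]
eef_rot: [-3.141, 0.0, 1.894]
force: [-3.7, -1.0, 0.8]
grip_width: 0.0174
grip_force: 35.0
```

Request:
{"fn": "arm_command", "kwargs": {"plan": [[[0.004,-0.0048,0,0,0,0,1],[0.0087,-0.0093,0,0,0,0,1],[0.0189,-0.0169,0,0,0,0,1],[0.0303,-0.0228,0,0,0,0,1]]]}}

```text
time_s: 8.0
ee_pos: [0.4788, -0.2118, 0.2475]
eef_rot: [3.14, 0.002, 1.893]
force: [6.5, -4.2, -2.1]
grip_width: 0.0172
grip_force: 35.0
```

```bash
cat > c.py <<'E'
import sys,numpy as np
from station import ctrl
# usage: c.py a_cmd(deg) next angles... ; prints felt state and the rows
C=np.array([.520,-.1757]);w=np.radians(108.5);tx=np.array([np.cos(w),np.sin(w)]);ty=np.array([np.sin(w),-np.cos(w)])
o=ctrl.get_obs();r=o["ee_pos"][:2]-C;p=np.array([r@ty,r@tx]);a=np.arctan2(-p[0],-p[1])
F=o["force"][:2];f=np.array([F@ty,F@tx]);er=np.array([-np.sin(a),-np.cos(a)]);et=np.array([-np.cos(a),np.sin(a)])
print(f"a={np.degrees(a)%360:.1f} r={1e3*np.hypot(*p):.1f} resist={-f@et:.2f} radial={f@er:.2f} fz={o['force'][2]:.1f} v={np.abs(o['joint_vel']).max():.3f} t={o['time_s']:.1f}")
if len(sys.argv)>2:
    g=np.radians(np.array(sys.argv[1:],float));print([[round(55*(np.cos(g[0])-np.cos(x)),1),round(55*(np.sin(g[0])-np.sin(x)),1)] for x in g[1:]])
E
python3 c.py 68 78 88 98 108 118 128 138 148 158
```

```text
a=67.3 r=54.7 resist=7.43 radial=-2.18 fz=-2.1 v=0.249 t=8.0
[[np.float64(9.2), np.float64(-2.8)], [np.float64(18.7), np.float64(-4.0)], [np.float64(28.3), np.float64(-3.5)], [np.float64(37.6), np.float64(-1.3)], [np.float64(46.4), np.float64(2.4)], [np.float64(54.5), np.float64(7.7)], [np.float64(61.5), np.float64(14.2)], [np.float64(67.2), np.float64(21.8)], [np.float64(71.6), np.float64(30.4)]]
```

In the tool's units: 37.6 mm is 0.0501, 28.3 mm is 0.0377.

Request:
{"fn": "arm_command", "kwargs": {"plan": [[[0.0123,-0.0037,0,0,0,0,1],[0.0249,-0.0053,0,0,0,0,1],[0.0377,-0.0047,0,0,0,0,1],[0.0501,-0.0017,0,0,0,0,1]]]}}

```text
time_s: 8.4
ee_pos: [0.4653, -0.1765, 0.2475]
eef_rot: [-3.142, 0.002, 1.893]
force: [2.2, -8.1, -2.4]
grip_width: 0.0175
grip_force: 35.0
```

```bash
python3 c.py 108 118 128 138 148 153 158 163
```

```text
a=107.7 r=54.8 resist=8.11 radial=-2.09 fz=-2.4 v=0.169 t=8.4
[[np.float64(8.8), np.float64(3.7)], [np.float64(16.9), np.float64(9.0)], [np.float64(23.9), np.float64(15.5)], [np.float64(29.6), np.float64(23.2)], [np.float64(32.0), np.float64(27.3)], [np.float64(34.0), np.float64(31.7)], [np.float64(35.6), np.float64(36.2)]]
```

In the tool's units: 36.2 mm is 0.0483, 35.6 mm is 0.0475.

Request:
{"fn": "arm_command", "kwargs": {"plan": [[[0.0117,0.0049,0,0,0,0,1],[0.0225,0.012,0,0,0,0,1],[0.0319,0.0207,0,0,0,0,1],[0.0395,0.0309,0,0,0,0,1],[0.0427,0.0364,0,0,0,0,1],[0.0453,0.0423,0,0,0,0,1],[0.0475,0.0483,0,0,0,0,1]]]}}

```text
time_s: 9.1
ee_pos: [0.488, -0.131, 0.2475]
eef_rot: [-3.14, 0.001, 1.893]
force: [-5.8, -5.6, 2.3]
grip_width: 0.0173
grip_force: 35.0
```

```bash
python3 c.py 163 168 173 178 183; python3 c.py 183 188 193 198 203
```

```text
a=162.9 r=54.9 resist=7.99 radial=-1.20 fz=2.3 v=0.079 t=9.1
[[np.float64(1.2), np.float64(4.6)], [np.float64(2.0), np.float64(9.4)], [np.float64(2.4), np.float64(14.2)], [np.float64(2.3), np.float64(19.0)]]
a=162.9 r=54.9 resist=7.99 radial=-1.20 fz=2.3 v=0.079 t=9.1
[[np.float64(-0.5), np.float64(4.8)], [np.float64(-1.3), np.float64(9.5)], [np.float64(-2.6), np.float64(14.1)], [np.float64(-4.3), np.float64(18.6)]]
```

In the tool's units: 19 mm is 0.0253, 14.2 mm is 0.0189.

Request:
{"fn": "arm_command", "kwargs": {"plan": [[[0.0016,0.0061,0,0,0,0,1],[0.0027,0.0125,0,0,0,0,1],[0.0032,0.0189,0,0,0,0,1],[0.0031,0.0253,0,0,0,0,1]]]}}

```text
time_s: 9.5
ee_pos: [0.5052, -0.1227, 0.2475]
eef_rot: [-3.14, 0.0, 1.893]
force: [-7.3, -3.6, 2.6]
grip_width: 0.0172
grip_force: 35.0
```

```bash
python3 c.py
```

```text
a=182.9 r=55.0 resist=7.96 radial=-1.47 fz=2.6 v=0.111 t=9.5
```

In the tool's units: 18.6 mm is 0.0248, 9.5 mm is 0.0127.

Request:
{"fn": "arm_command", "kwargs": {"plan": [[[-0.0007,0.0064,0,0,0,0,1],[-0.0017,0.0127,0,0,0,0,1],[-0.0035,0.0188,0,0,0,0,1],[-0.0057,0.0248,0,0,0,0,1]]]}}

```text
time_s: 9.9
ee_pos: [0.5237, -0.1207, 0.2474]
eef_rot: [-3.139, -0.001, 1.894]
force: [-11.8, -2.4, 5.3]
grip_width: 0.0173
grip_force: 35.0
```

```bash
python3 c.py; for a in $(seq 203 20 443); do echo $a; python3 c.py $a $((a+5)) $((a+10)) $((a+15)) $((a+20)) | tail -1 | sed 's/np.float64//g'; done
```

```text
a=202.3 r=55.1 resist=11.59 radial=-3.19 fz=5.3 v=0.134 t=9.9
203
[[(-2.1), (4.3)], [(-4.5), (8.5)], [(-7.3), (12.4)], [(-10.4), (16.0)]]
223
[[(-3.4), (3.4)], [(-7.1), (6.4)], [(-11.1), (9.1)], [(-15.3), (11.5)]]
243
[[(-4.4), (2.0)], [(-8.9), (3.6)], [(-13.5), (4.8)], [(-18.3), (5.6)]]
263
[[(-4.8), (0.4)], [(-9.6), (0.3)], [(-14.4), (-0.1)], [(-19.1), (-1.0)]]
283
[[(-4.6), (-1.3)], [(-9.1), (-3.0)], [(-13.4), (-5.0)], [(-17.6), (-7.5)]]
303
[[(-3.9), (-2.8)], [(-7.6), (-5.9)], [(-10.9), (-9.3)], [(-14.0), (-13.0)]]
323
[[(-2.7), (-4.0)], [(-5.1), (-8.1)], [(-7.1), (-12.5)], [(-8.7), (-17.0)]]
343
[[(-1.2), (-4.6)], [(-2.0), (-9.4)], [(-2.4), (-14.2)], [(-2.3), (-19.0)]]
363
[[(0.5), (-4.8)], [(1.3), (-9.5)], [(2.6), (-14.1)], [(4.3), (-18.6)]]
383
[[(2.1), (-4.3)], [(4.5), (-8.5)], [(7.3), (-12.4)], [(10.4), (-16.0)]]
403
[[(3.4), (-3.4)], [(7.1), (-6.4)], [(11.1), (-9.1)], [(15.3), (-11.5)]]
423
[[(4.4), (-2.0)], [(8.9), (-3.6)], [(13.5), (-4.8)], [(18.3), (-5.6)]]
443
[[(4.8), (-0.4)], [(9.6), (-0.3)], [(14.4), (0.1)], [(19.1), (1.0)]]
```

In the tool's units: 8.5 mm is 0.0113, -4.5 mm is -0.006.

Request:
{"fn": "arm_command", "kwargs": {"plan": [[[-0.0028,0.0057,0,0,0,0,1],[-0.006,0.0113,0,0,0,0,1]]]}}

```text
time_s: 10.1
ee_pos: [0.5332, -0.1221, 0.2474]
eef_rot: [-3.139, -0.001, 1.894]
force: [-12.1, -0.2, 4.7]
grip_width: 0.0177
grip_force: 35.0
```

```bash
python3 c.py
```

```text
a=212.3 r=55.2 resist=11.69 radial=-3.13 fz=4.7 v=0.138 t=10.1
```

In the tool's units: 7.5 mm is 0.01, -5.9 mm is -0.0079.

Request:
{"fn": "arm_command", "kwargs": {"plan": [[[-0.0037,0.0052,0,0,0,0,1],[-0.0079,0.01,0,0,0,0,1]]]}}

```text
time_s: 10.3
ee_pos: [0.5421, -0.1251, 0.2474]
eef_rot: [-3.139, -0.002, 1.894]
force: [-12.8, 1.3, 5.3]
grip_width: 0.0174
grip_force: 35.0
```

```bash
python3 c.py
```

```text
a=222.1 r=55.2 resist=12.25 radial=-3.96 fz=5.3 v=0.136 t=10.3
```

In the tool's units: -15.3 mm is -0.0204, 11.5 mm is 0.0153.

Request:
{"fn": "arm_command", "kwargs": {"plan": [[[-0.0045,0.0045,0,0,0,0,1],[-0.0095,0.0085,0,0,0,0,1],[-0.0148,0.0121,0,0,0,0,1],[-0.0204,0.0153,0,0,0,0,1]]]}}

```text
time_s: 10.7
ee_pos: [0.558, -0.1355, 0.2475]
eef_rot: [-3.139, -0.003, 1.894]
force: [-12.3, 5.9, 4.8]
grip_width: 0.0173
grip_force: 35.0
```

```bash
python3 c.py
```

```text
a=241.8 r=55.3 resist=13.00 radial=-4.15 fz=4.8 v=0.127 t=10.7
```

Contact came between 183° and about 194°: resistance was 8.0 N up to 183°, then 11.6 N at 202° and rising slowly (12.25 N at 222°, 13.0 N at 242°). A quarter turn past about 189–190° is roughly 280°.

In the tool's units: -18.3 mm is -0.0244, -13.5 mm is -0.018.

Request:
{"fn": "arm_command", "kwargs": {"plan": [[[-0.0059,0.0027,0,0,0,0,1],[-0.0119,0.0048,0,0,0,0,1],[-0.018,0.0064,0,0,0,0,1],[-0.0244,0.0075,0,0,0,0,1]]]}}

```text
time_s: 11.1
ee_pos: [0.5693, -0.1504, 0.2474]
eef_rot: [-3.14, -0.004, 1.895]
force: [-9.4, 10.6, 4.1]
grip_width: 0.0174
grip_force: 35.0
```

```bash
python3 c.py
```

```text
a=261.3 r=55.4 resist=13.75 radial=-3.53 fz=4.1 v=0.099 t=11.1
```

In the tool's units: -17.2 mm is -0.0229, -14.4 mm is -0.0192.

Request:
{"fn": "arm_command", "kwargs": {"plan": [[[-0.0064,0.0005,0,0,0,0,1],[-0.0128,0.0004,0,0,0,0,1],[-0.0192,-0.0001,0,0,0,0,1],[-0.0229,-0.0008,0,0,0,0,1]]]}}

```text
time_s: 11.5
ee_pos: [0.5747, -0.1666, 0.2475]
eef_rot: [-3.141, -0.004, 1.895]
force: [-5.0, 13.0, 3.7]
grip_width: 0.0177
grip_force: 35.0
```

```bash
python3 c.py
```

```text
a=279.0 r=55.4 resist=13.61 radial=-2.76 fz=3.7 v=0.039 t=11.5
```

Request:
{"fn": "arm_command", "kwargs": {"plan": [[[0,0,0,0,0,0,1],[0,0,0,0,0,0,1],[0,0,0,0,0,0,1]]]}}

```text
time_s: 11.8
ee_pos: [0.5747, -0.1669, 0.2475]
eef_rot: [-3.141, -0.003, 1.895]
force: [-3.5, 8.7, 2.8]
grip_width: 0.0171
grip_force: 35.0
```

```bash
python3 c.py
```

```text
a=279.4 r=55.4 resist=9.13 radial=-2.10 fz=2.8 v=0.001 t=11.8
```

In the tool's units: 200 mm is 0.2667, 150 mm is 0.2.

Request:
{"fn": "arm_command", "kwargs": {"plan": [[[0,0,0,0,0,0,-0.3],[0,0,0,0,0,0,-0.3],[0,0,0,0,0,0,-0.3],[0,0,0,0,0,0,-0.3],[0,0,-0.04,0,0,0,-0.3],[0,0,-0.0933,0,0,0,-0.3],[0,0,-0.1467,0,0,0,-0.3],[0,0,-0.1733,0,0,0,-0.3],[0.0667,0,-0.1733,0,0,0,-0.3],[0.1333,0,-0.1733,0,0,0,-0.3],[0.2,0,-0.1733,0,0,0,-0.3],[0.2667,0,-0.1733,0,0,0,-0.3]]]}}

```text
time_s: 13.0
ee_pos: [0.5106, 0.0229, 0.3775]
eef_rot: [3.141, 0.0, 1.893]
force: [1.1, 0.9, -0.4]
grip_width: 0.0611
grip_force: 0.0
```

In the tool's units: 100 mm is 0.1333, 50 mm is 0.0667.

Request:
{"fn": "arm_command", "kwargs": {"plan": [[[0.0667,0,0,0,0,0,-0.3],[0.1333,0,0,0,0,0,-0.3],[0.1333,0,0,0,0,0,-0.3],[0.1333,0,0,0,0,0,-0.3]]]}}

```text
time_s: 13.4
ee_pos: [0.4796, 0.1168, 0.3776]
eef_rot: [3.141, 0.0, 1.896]
force: [0.9, -0.6, 0.5]
grip_width: 0.0611
grip_force: 0.0
```

Run:
```python
from h import *
for n in("scene","top"):
    p,d=cams.camera(n); cv2.imwrite(f"pics/{n}3.png",p)
s=cv2.imread("pics/scene3.png");t=cv2.imread("pics/top3.png")
a,b=blobs(t,(370,180,440,260),24,60),blobs(s,(230,160,330,240),24,60)
print([(x[0],x[1]) for x in a],[(x[0],x[1]) for x in b])
cv2.imwrite("pics/c3.png",np.hstack([cv2.resize(t[180:300,290:460],(400,282)),cv2.resize(s[165:310,190:395],(400,282))]))
o=ctrl.get_obs();print(o["ee_pos"],o["force"],o["grip_width"])
```

```text
[(array([407.15      , 189.25714286]), array([400, 181,  16,  17, 140]))] [(array([285.54411765, 198.03676471]), array([280, 182,  12,  31, 272]))]
[0.48013783 0.11540984 0.37737748] [ 0.49810802 -0.28190727 -0.40604292] 0.060827035985261006
```

View pics/c3.png

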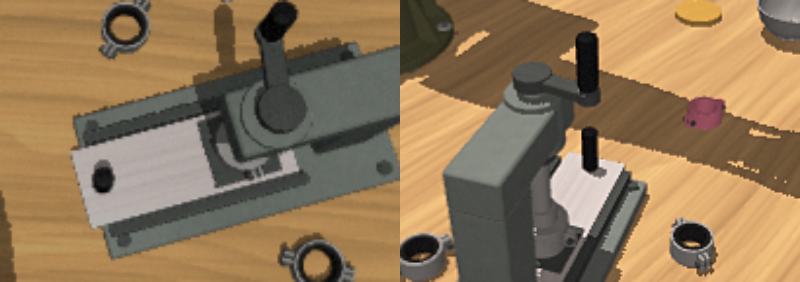

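The handle stayed where it was left, now at top (407,189). The foot sits on the clip, the carriage is home, and the spares are untouched. I check the crank angle and hand in.

Run:
```python
from h import *
p,e=tri((285.5,198.0),(407.15,189.26));r=p[:2]-[.52,-.1757];w=np.radians(108.5)
a=np.degrees(np.arctan2(-(r@[np.sin(w),-np.cos(w)]),-(r@[np.cos(w),np.sin(w)])))%360
print(p,a)
if 268<a<290: print(ctrl.hand_in())
```

```text
[ 0.57407906 -0.16649817  0.25504065] 278.843312794639
the job is handed in; nothing more can be done
None
```

The job is handed in: the carriage is home, and the crank is let go about 90° (84–98°) past the felt contact, with the screw holding and the spares and screwdriver not touched. The clamp force, estimated from the crank angle, is about 80–89 N; no verdict came back.

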